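# One stroke of the hand-cranked vial feeder

## Robot

A 6-joint arm with a two-finger parallel gripper is mounted at the origin on a cart in front of the work surface, level with it; the furniture and walls round the work are solid. World frame = base frame: x ahead of the robot, y to its left, z up, the work surface at z = 0. Lengths are in m, angles in degrees, forces in N, time in s.
With the tool pointing down it reaches from about 0.4 to 0.825 m from the base axis. Payload 7 kg.
Tool frame: the origin (TCP) lies on the front face of the gripper's body, between the roots of the fingers; the fingertips stand 66 mm ahead of it and the grasp point (between the pads) lies 47 mm ahead of it; z points along the fingers, y is the line along which they close (so a half turn about z gives the same grasp; the last joint's range is limited). The gripper opens to 88 mm and grips with 3 to 60 N. Pads are 19 mm wide; open, the fingers measure 130 mm over their backs; the gripper's body (78 mm by 193 mm) begins 47 mm behind the grasp point.
Start: joints at [-52.363, 20.546, 0.682, 0, -70.136, -16.507], TCP at [0.243, -0.63, 0.292] pointing down, gripper open.
Joint ranges: [-176.03, 176.03], [-82.01, 121.73], [-58.28, 71.71], [-173.87, 95.51], [-174.79, -0.11], [-173.66, 173.66]. Speed limits (degrees/s): [136.94, 136.94, 172.46, 180, 180, 180].

## Interface

Orientations are given as [roll, pitch, yaw] about the fixed x, y, z axes, in that order (R = Rz(yaw) Ry(pitch) Rx(roll)).
In Python, from plant import ctrl gives the robot as it stands.
- The arm moves only by the tool send_rows, never from a script. Its argument "deltas" is a list of rows, each a list of 2 entries, a list of its own where there are three numbers: the shift along the tool's x, y, z each as a share of 800 mm, from -1 to 1, then the turn about the tool's z as a share of 90 degrees, from -1 to 1. A call has exactly 5 rows; each row is the pose to reach, as a shift and turn from the pose commanded when the call began, along the tool's axes at that moment; what a row does not reach only later rows make up. A row lasts 1/12 s, in which the tool goes at most 41.7 mm and 7.16 degrees, less where a joint would pass 70% of its speed; a pose out of reach is approached as far as the arm can. A call with a number of a shift or a turn outside -1 to 1 is refused whole. A call with a gripper value outside its range is refused whole. "gripper" is the opening, from 0 (shut) to 1 (fully open), set as the call begins (left out, the last holds). The fingers move at their own pace and stop on an object; the grip force is fixed at half the most. Time passes only in rows, so rows that repeat a pose let the fingers close, or fill a call up. It gives the time, the measured TCP pose, the force, the opening and the grip force at its end, in the units of the state.
- ctrl.get_obs(): the state, without advancing time (a new reading comes with each control period).
- ctrl.snapshot(name): name is "scene" or "top" or "wrist"; returns a dict with "color" (480x640x3 uint8, red, green, blue), "vertical_fov" (degrees; the focal length in pixels is half the picture's height over the tangent of half this angle, whatever the lens; pixels are square), "cx", "cy" (the principal point, pixels), "k1" (the pictures are not rectified: a ray, as slopes to the right and down, at radius r is drawn at 1 + k1 r^2 times it, then the intrinsics apply), "rvec" (rotation vector, rad) and "tvec" (3), from world to camera coordinates, as OpenCV has them. Camera axes: x right, y down, z forward; pixel columns grow to the right and rows downward; lengths in m; the calibration is good to about 2 mm. A picture is of the moment at which its call begins. There is no depth.
- ctrl.close_job(): hands the job in; it is judged then, once.
Trained networks look in a picture, given as the dict that the camera call returned (one of the last four; its "shot" number tells which), for a name from the list of things; names that differ only in an ending like _2 or _b are one class to them, and where a whole thing is asked for, a point or a joint stands for the part that bears it (a point fixed in the world has none). Each returns a list of dicts, best first, with "conf" (0 to 1); they miss things now and then, are a little off and sometimes report something else, mostly with a low value. They report only what shows in the picture. A call takes as long as a camera call.
- ctrl.boxes_of(picture, thing): "xy" ([column, row] as shares, 0 to 1, of the picture: columns of its width, rows of its height, amid what is visible of it).
- ctrl.cut_out(picture, thing): "pixels" (480x640 bool, what is visible of it) and "xy" ([column, row] as shares, 0 to 1, of the picture: columns of its width, rows of its height, amid what is visible of it).
The state is a dict: "clock": time; "joint_pos": joint angles; "qvel": joint speeds; "tau": joint torques, N m; "tool_pos": TCP position; "orientation": TCP orientation; "force": force on the tool from outside, world axes, zero at the start; "moment": the same for the moment, N m; "opening": finger opening in m; "gripper_force": force on a finger pad.
Only numpy, scipy, OpenCV 4.12 (cv2) and the standard library are available. Lean on these libraries where they do the work, as an engineer would, in place of code of your own. Each camera call takes 0.05 s, during which the arm holds its last target. There are 200 camera calls.

## Task

Stand the small capped glass vial upright in the loading place of the hand-cranked feeder, between the lane walls just in front of the pusher, and let go of it. Then take the crank handle and turn the handwheel one revolution clockwise (seen from above), so that the pusher shoves the vial along the lane and comes back, until the spring catch has clicked in and you feel the stop tooth come up against it with a light push of about 13 N on the handle; never force the wheel hard against the catch. Let go of the handle, with the vial left standing where the stroke put it, and leave the other things on the bench alone.

Things in the scene. Friction and masses are not known exactly. Their poses are not given: they have to be found in the camera images.
- vial: Small brown glass vial with a white crimp cap, 47 mm tall, standing loose on the bench to the left of the feeder. The body is 22 mm in diameter up to 41 mm, the cap 14 mm. Origin at the centre of its underside, z up along its axis. Weighs about 30 g.
- machine: Vial feeder, fixed on the bench. Origin on the bench under the handwheel's upright axis, z up. Lane along its +y, y = 82 to 222 mm: floor 10 mm above the bench; walls with inner faces at x = +-14 mm, 8 mm above the floor, y = 102 to 217 mm, far end open. Catch at its -x side (to x = -138 mm). Handwheel: level disc, radius 70 mm, top 63 mm, hub 74 mm high; under it a steel index ring, radius 74 mm.
- nest (a point): Loading place: the point on the lane floor (10 mm above the bench) at x = 0, y = 133 mm in the machine's frame where the middle of the vial's underside belongs; axes as the machine's.
- outlet (a point): Point on the lane floor at x = 0, y = 171 mm in the machine's frame: where the vial stands after a full stroke.
- handle (a point): Middle of the upright crank handle, 92 mm above the bench, 55 mm from the wheel's axis; moves with the wheel. The handle is a black sleeve, 21 mm in diameter, 65 to 113 mm above the bench, with a 16 mm steel cap to 117 mm. The sleeve spins freely on its pin, so a gripper can hold it from above without turning with the wheel.
- handwheel (a joint): Handwheel angle, rad, counted on past a full turn, growing clockwise from above; handle to the machine's -y at 0 and 6.28, to -x at 1.57. Starts 0.42 to 0.5, just past the catch. Turning takes 1 to 4 N at the handle; late on, a ramp on the ring lifts the catch (up to 6 N), it drops behind a ridge, and 3 mm on a stop tooth meets it: at 6.08 to 6.52, different each time, only to be felt.
- pusher (a joint): How far the pusher is out, in m: 0 when back (its face, 22 mm wide, then at y = 115 mm in the machine's frame), 2 to 3 mm at the start, 0.045 at half a turn (wheel at 3.14), back to 0 at a full turn. Driven by the handwheel.
- catch_mount: Dark block on rubber, 18 x 22 x 22 mm, at the machine's -x side, its middle at x = -106 mm, z = 45 mm of the machine's frame; its own origin is the machine's. It carries the spring catch: a plunger that points at the index ring and has a black pull knob at its back. It yields about 1 mm per 5 N of push on the catch. 4 to 18 N on the catch (6 to 25 N at the handle) is a good stop; more is too much.
- cup: Bystander: lidded specimen cup, 63 mm wide, 71 mm tall. Origin under its centre.
- petri: Bystander: lidded petri dish, 61 mm wide, 13 mm tall. Origin under its centre.
- marker: Bystander: felt marker lying on the bench, 118 mm long along its y. Origin under its centre.

How it is judged:
By the outcome, as a careful person would: the job done as asked, in the order asked, and still so for the second after the job is handed in, with the robot touching nothing.
It also fails if it takes over 72 s, if anything falls off the work surface, if the arm or the gripper's body presses on something with over 40 N, if the wrist force passes 120 N, or if a joint passes its speed limit or range.

## Working session

There is one attempt and no reset: what is moved stays moved. The work goes in short steps, Python scripts to look and compute and a tool call to move; the robot and the scene stay as the last step left them, time stands still between calls to the robot, and variables do not carry over. Pictures are saved under pics/ and viewed, at most 10 in all, crops included, and the job is handed in when it is done.

Besides the shell and the picture viewer there is one more tool, called in YAML: its name, and indented under it one key for each argument. send_rows: Moves the arm, as the interface text tells. Shift numbers are shares of 800 mm and turn numbers shares of 90 degrees, none past 1 either way. Its arguments: {"type":"object","properties":{"deltas":{"type":"array","items":{"type":"array"}},"gripper":{"type":"number"}},"required":["deltas"]}

```bash
mkdir -p pics
cat > h.py <<'E'
import numpy as np, cv2
from plant import ctrl
from scipy.spatial.transform import Rotation as Rn
def K(p):
    f=240/np.tan(np.radians(p["vertical_fov"])/2)
    return np.array([[f,0,p["cx"]],[0,f,p["cy"]],[0,0,1.]]), np.array([p["k1"],0,0,0.])
def ray(p,uv):
    k,d=K(p); n=cv2.undistortPoints(np.array([[uv]],float),k,d)[0,0]
    R,_=cv2.Rodrigues(np.array(p["rvec"],float)); t=np.array(p["tvec"],float).ravel()
    return -R.T@t, R.T@np.array([n[0],n[1],1])
def at(p,uv,z):
    o,v=ray(p,uv); return o+v*(z-o[2])/v[2]
def proj(p,X):
    k,d=K(p); return cv2.projectPoints(np.array(X,float).reshape(-1,1,3),np.array(p["rvec"],float),np.array(p["tvec"],float),k,d)[0][:,0]
def save(p,n): cv2.imwrite("pics/"+n,p["color"][:,:,::-1])
E
python3 - <<'E'
from h import *
o=ctrl.get_obs(); print({k:np.round(v,3).tolist() for k,v in o.items()})
zs=dict(vial=.023,machine=.03,handle=.092,catch_mount=.045,pusher=.02,cup=.035,petri=.006,marker=.006)
for n in ["scene","top"]:
    p=ctrl.snapshot(n); save(p,n+".png"); print(n,p["vertical_fov"],p["k1"],ray(p,(320,240)))
    for t,z in zs.items():
        for b in ctrl.boxes_of(p,t)[:2]:
            uv=np.array(b["xy"])*[640,480]; print(t,round(b["conf"],2),uv.round(),at(p,uv,z).round(3))
E
```

```text
{'clock': 0.0, 'joint_pos': [-52.362, 20.588, 0.632, -0.021, -70.136, -16.506], 'qvel': [-0.03, 0.006, 0.01, 0.057, 0.032, 0.127], 'tau': [0.002, -58.272, 29.305, 6.997, 0.007, -0.0], 'tool_pos': [0.243, -0.629, 0.291], 'orientation': [179.906, -0.007, -158.875], 'force': [-0.208, 0.996, -0.491], 'moment': [-0.04, 0.006, -0.001], 'gripper_force': 0.0, 'opening': 0.088}
scene 49.825618383510275 -0.013755309533169061 (array([-0.48412772, -0.53593921,  0.94574097]), array([ 0.67771907,  0.40086977, -0.61648565]))
vial 0.6 [369. 264.] [ 0.509 -0.104  0.023]
machine 0.66 [368. 264.] [ 0.498 -0.108  0.03 ]
handle 0.78 [377. 253.] [ 0.484 -0.137  0.092]
catch_mount 0.67 [365. 285.] [ 0.406 -0.142  0.045]
catch_mount 0.19 [369. 261.] [ 0.496 -0.111  0.045]
pusher 0.36 [335. 247.] [0.529 0.013 0.02 ]
petri 0.94 [440. 336.] [ 0.375 -0.36   0.006]
marker 0.61 [166. 237.] [0.326 0.478 0.006]
top 47.922450062906805 -0.05708180691120036 (array([0.28714119, 0.03926229, 1.53666763]), array([ 0.12878262,  0.00257588, -0.99168558]))
machine 0.8 [371. 230.] [ 0.51 -0.1   0.03]
handle 0.63 [377. 226.] [ 0.514 -0.111  0.092]
catch_mount 0.59 [378. 265.] [ 0.41  -0.118  0.045]
pusher 0.23 [175. 294.] [0.334 0.452 0.02 ]
cup 0.63 [233. 205.] [0.585 0.289 0.035]
cup 0.46 [371. 230.] [ 0.51  -0.101  0.035]
marker 0.49 [177. 290.] [0.345 0.448 0.006]
```

View pics/top.png

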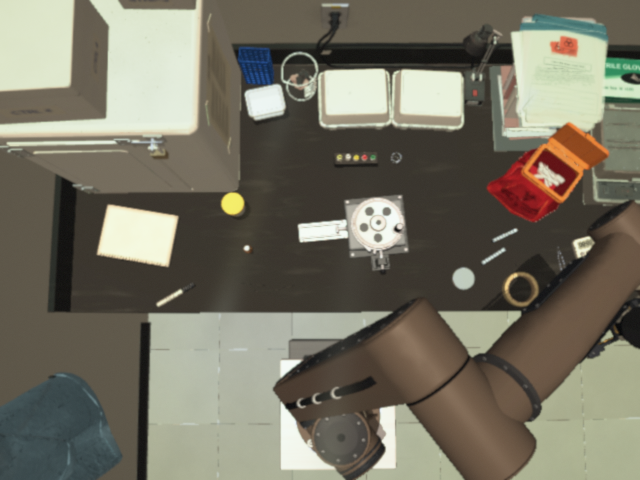

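View pics/scene.png

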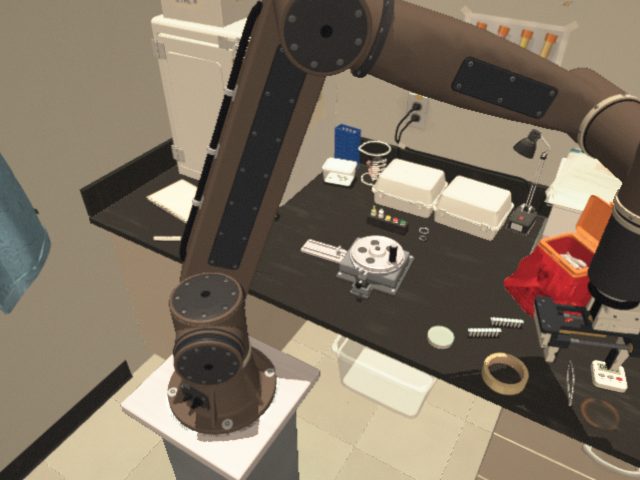

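The top view shows the vial at (247,248), the hub at (378,223), the lane running left to (300,232), the handle at (398,227) and the catch at (378,262). The machine axes are therefore close to world axes, with a small yaw. I'll refine this from a crop.

Run:
```python
from h import *
p=ctrl.snapshot("top"); im=p["color"]
cv2.imwrite("pics/crop.png",cv2.resize(im[185:285,230:420],None,fx=4,fy=4,interpolation=cv2.INTER_CUBIC)[:,:,::-1])
print("hub",at(p,(378,223),.074),"lane end",at(p,(299,232),.015),"vial",at(p,(247,248),.047),"handle",at(p,(398,227),.117))
for t in ["vial","handwheel","handle","machine","catch_mount"]:
    for c in ctrl.cut_out(p,t)[:1]:
        ys,xs=np.nonzero(c["pixels"]); print(t,c["conf"],len(xs),xs.min(),xs.max(),ys.min(),ys.max(),xs.mean(),ys.mean())
```

```text
hub [ 0.52335334 -0.11635058  0.074     ] lane end [0.50801097 0.1028969  0.015     ] vial [0.45918039 0.24607087 0.047     ] handle [ 0.50538479 -0.16492482  0.117     ]
vial 0.58 60 244 252 245 253 247.88333333333333 248.91666666666666
handwheel 0.97 2232 351 403 198 253 376.6491935483871 223.93189964157705
handle 0.97 2232 350 403 198 251 376.3754480286738 223.7051971326165
machine 0.95 4566 298 407 195 271 365.62571178274203 228.93539202803328
catch_mount 0.56 133 374 386 251 270 380.43609022556393 260.6466165413534
```

View pics/crop.png

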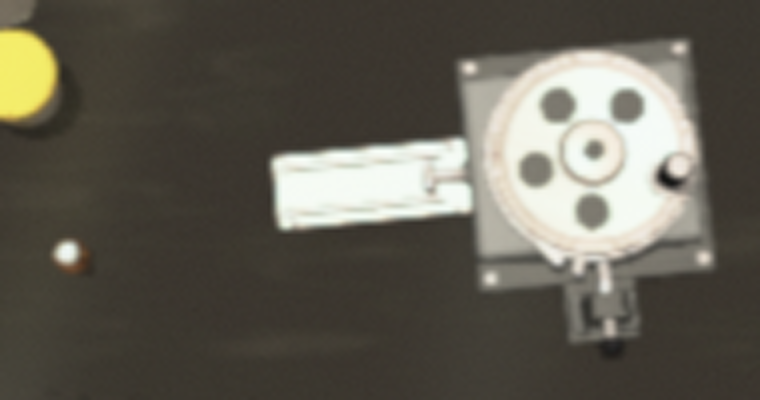

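The crop shows the hub at (378,222), handle cap at (400,226), lane far end mid (299,233) and vial cap at (247,248). The wheel is about 25° past the catch and the machine yaw is about +4°. Next I'll move in over the work for a wrist view.

send_rows:
  deltas:
    - [[-0.03,0.038,0],0]
    - [[-0.062,0.076,0],0]
    - [[-0.094,0.115,0],0]
    - [[-0.126,0.154,0],0]
    - [[-0.158,0.193,0],0]
  gripper: 1

```text
clock: 1.62
tool_pos: [0.3056, -0.4384, 0.2921]
orientation: [-180.0, 0.0, -158.9]
force: [1.6, 0.2, 0.3]
opening: 0.0877
gripper_force: 0.0
```

send_rows:
  deltas:
    - [[-0.03,0.038,0],0]
    - [[-0.062,0.076,0],0]
    - [[-0.094,0.115,0],0]
    - [[-0.126,0.154,0],0]
    - [[-0.158,0.193,0],0]

```text
clock: 2.03
tool_pos: [0.3678, -0.2487, 0.2925]
orientation: [-180.0, 0.0, -158.9]
force: [1.0, 0.4, -0.2]
opening: 0.0876
gripper_force: 0.0
```

send_rows:
  deltas:
    - [[-0.03,0.038,0],-0.07]
    - [[-0.062,0.076,0],-0.14]
    - [[-0.094,0.115,0],-0.21]
    - [[-0.126,0.154,0],-0.28]
    - [[-0.158,0.193,0],-0.36]

```text
clock: 2.45
tool_pos: [0.4301, -0.0588, 0.2928]
orientation: [-179.9, 0.1, -126.2]
force: [1.6, -0.9, -0.8]
opening: 0.0879
gripper_force: 0.0
```

send_rows:
  deltas:
    - [[0,0,0],-0.07]
    - [[0,0,0],-0.14]
    - [[0,0,0],-0.22]
    - [[0,0,0],-0.3]
    - [[0,0,0],-0.36]

```text
clock: 2.87
tool_pos: [0.43, -0.0606, 0.2923]
orientation: [-180.0, 0.0, -93.7]
force: [0.3, -1.3, -0.5]
opening: 0.0879
gripper_force: 0.0
```

Run:
```python
from h import *
o=ctrl.get_obs(); print({k:np.round(v,4).tolist() for k,v in o.items()})
p=ctrl.snapshot("wrist"); save(p,"w1.png"); print(ray(p,(320,240)),p["vertical_fov"])
for X in ([.459,.246,.047],[.523,-.116,.074],[.508,.103,.015]): print(proj(p,X))
for t in ["vial","handwheel","machine"]:
    for b in ctrl.boxes_of(p,t)[:1]: print(t,b)
```

```text
{'clock': 2.8667, 'joint_pos': [18.1938, -2.971, -27.8189, -0.0006, -65.1275, -21.8814], 'qvel': [-0.3064, 0.0378, 0.0607, 0.0576, -0.0669, 62.6962], 'tau': [0.2071, -23.981, 28.3017, 6.7511, 0.0102, -1.3853], 'tool_pos': [0.43, -0.0606, 0.2923], 'orientation': [-179.9774, 0.0096, -93.6878], 'force': [0.258, -1.3104, -0.5142], 'moment': [0.0041, 0.1061, -0.0277], 'gripper_force': 0.0, 'opening': 0.0879}
(array([ 0.42397542, -0.12861489,  0.38467863]), array([ 0.02002328,  0.26192512, -0.96489814])) 59.44795971270747
[[310.04342297 512.62062127]]
[[186.42138153 152.52218013]]
[[251.7539965  371.73447476]]
handwheel {'xy': [0.302, 0.3106], 'conf': 0.68}
machine {'xy': [0.3461, 0.3146], 'conf': 0.84}
```

View pics/w1.png

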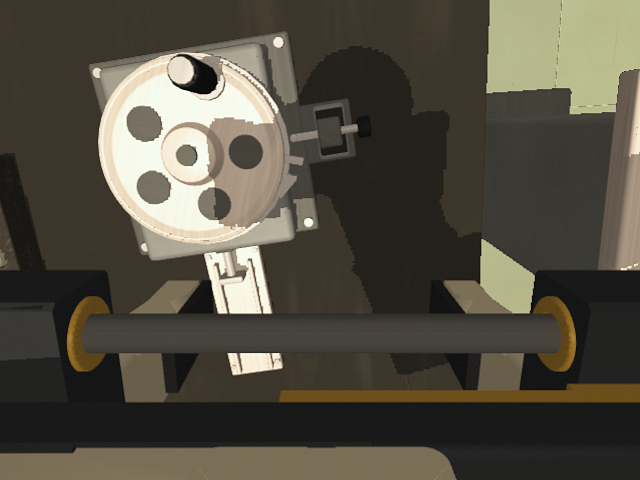

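Wrist view: hub at (187,155), handle cap at (181,69), lane end corners at (233,375) and (282,368), catch plunger at (310,137). I'll take a second picture at rest and compute the machine pose from both views.

Run:
```python
from h import *
o=ctrl.get_obs(); print(o["clock"],o["tool_pos"],o["orientation"])
p=ctrl.snapshot("wrist"); save(p,"w2.png")
g=cv2.cvtColor(p["color"],cv2.COLOR_RGB2GRAY)
cv2.imwrite("pics/w2c.png",cv2.resize(p["color"][20:380,80:400],None,fx=1.66,fy=1.66,interpolation=cv2.INTER_CUBIC)[:,:,::-1])
T=ctrl.snapshot("top")
f=lambda X,Y:((X+.5)/4-.5+230,(Y+.5)/4-.5+185)
for n,xy,z in [("hub",(594,150),.074),("end1",(272,157),.014),("end2",(280,229),.014),("vialcap",(67,252),.047),("handle",(680,163),.117)]: print(n,at(T,f(*xy),z).round(4))
print("cam",ray(p,(320,240))[0])
import json; json.dump({k:np.array(p[k]).tolist() for k in("vertical_fov","cx","cy","k1","rvec","tvec")},open("w2.json","w"))
```

```text
3.0667 [ 0.43000229 -0.06087922  0.29228699] [-1.79983584e+02  6.78408732e-03 -9.43131173e+01]
hub [ 0.5258 -0.1167  0.074 ]
end1 [0.5316 0.1069 0.014 ]
end2 [0.4798 0.1011 0.014 ]
vialcap [0.4602 0.2478 0.047 ]
handle [ 0.5097 -0.1694  0.117 ]
cam [ 0.42318501 -0.12885101  0.38462469]
```

View pics/w2c.png

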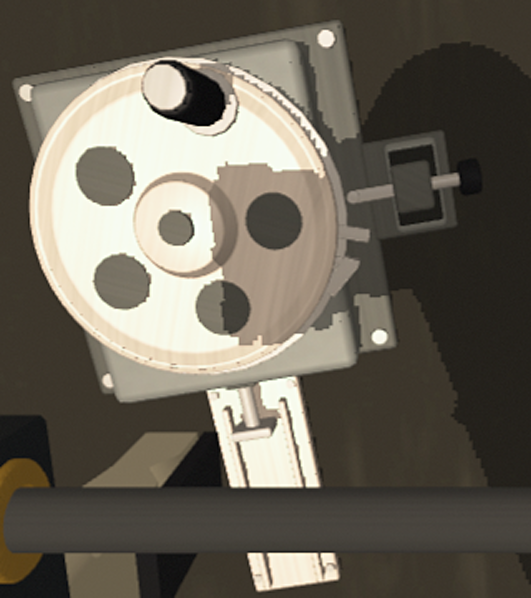

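Crop: hub hole (176,228), handle cap (167,88), lane end corners (257,591) and (339,580), plunger (372,193) to (470,177), pusher face near (250,435).

Run:
```python
from h import *
import json
p=json.load(open("w2.json"))
f=lambda X,Y:((X+.5)/1.66-.5+80,(Y+.5)/1.66-.5+20)
P={}
for n,xy,z in [("hub",(176,227),.074),("handle",(167,88),.117),("end1",(257,591),.01),("end2",(339,580),.01),("pl1",(372,193),.045),("pl2",(470,177),.045),("s1",(326,38),.01),("s2",(26,92),.01),("s3",(379,337),.01),("s4",(108,380),.01)]:
    P[n]=at(p,f(*xy),z); print(n,P[n].round(4))
e=(P["end1"]+P["end2"])/2; d=e-P["hub"]; print(np.hypot(*d[:2]),np.degrees(np.arctan2(-d[0],d[1])))
d=P["end1"]-P["end2"]; print("lane x dir",np.hypot(*d[:2]),np.degrees(np.arctan2(d[1],d[0])))
d=P["pl1"]-P["pl2"]; print("plunger dir",np.degrees(np.arctan2(d[1],d[0])))
d=P["handle"]-P["hub"]; print("handle",np.hypot(*d[:2]),np.degrees(np.arctan2(d[1],d[0])))
for a,b in [("s1","s3"),("s2","s4")]:
    d=P[b]-P[a]; print(np.hypot(*d[:2]),np.degrees(np.arctan2(-d[0],d[1])))
```

```text
hub [ 0.5232 -0.1145  0.074 ]
handle [ 0.5048 -0.1654  0.117 ]
end1 [0.5286 0.1083 0.01  ]
end2 [0.4781 0.1044 0.01  ]
pl1 [ 0.4375 -0.122   0.045 ]
pl2 [ 0.3909 -0.1259  0.045 ]
s1 [ 0.4554 -0.1972  0.01  ]
s2 [ 0.6086 -0.1834  0.01  ]
s3 [ 0.4416 -0.0443  0.01  ]
s4 [ 0.5949 -0.0308  0.01  ]
0.22174025875993159 5.120231306604249
lane x dir 0.050666920573929325 4.3806552580536895
plunger dir 4.779536924228464
handle 0.05412083146207872 -109.77548058009695
0.15355219847002252 5.146802762243703
0.15316553207957945 5.139944219077503
```

Machine axis is about (0.5237,-0.115) with yaw 5.1°, and the dimensions check (222 mm lane, 54 mm handle, wheel at 0.43 rad). I'll move over near the vial now.

send_rows:
  deltas:
    - [[-0.044,0,0.005],0]
    - [[-0.088,0,0.01],0]
    - [[-0.132,0,0.015],0]
    - [[-0.176,0,0.02],0]
    - [[-0.22,-0.001,0.025],0]

```text
clock: 3.58
tool_pos: [0.4432, 0.1161, 0.2723]
orientation: [-180.0, 0.0, -94.3]
force: [0.1, -0.4, -0.5]
opening: 0.0877
gripper_force: 0.0
```

send_rows:
  deltas:
    - [[-0.044,0,0.005],-0.03]
    - [[-0.088,0,0.01],-0.06]
    - [[-0.132,0,0.015],-0.08]
    - [[-0.176,0,0.02],-0.105]
    - [[-0.22,-0.001,0.025],-0.105]

```text
clock: 4.0
tool_pos: [0.4566, 0.2919, 0.252]
orientation: [-180.0, 0.0, -84.6]
force: [0.0, 0.2, 0.4]
opening: 0.0875
gripper_force: 0.0
```

send_rows:
  deltas:
    - [[0,0,0],0]
    - [[0,0,0],0]
    - [[0,0,0],0]
    - [[0,0,0],0]
    - [[0,0,0],0]

```text
clock: 4.42
tool_pos: [0.4569, 0.2892, 0.2526]
orientation: [-180.0, 0.0, -84.7]
force: [-0.9, 0.5, 0.1]
opening: 0.0873
gripper_force: 0.0
```

```bash
cat >> h.py <<'E'
def to(x,y,z,yaw=None):
    o=ctrl.get_obs(); R=Rn.from_euler("xyz",o["orientation"],degrees=True).as_matrix()
    s=R.T@(np.array([x,y,z])-o["tool_pos"])/.8
    print("shares",s.round(4), "turn", None if yaw is None else round(-((yaw-o["orientation"][2]+180)%360-180)/90,4), o["tool_pos"].round(4) if hasattr(o["tool_pos"],"round") else o["tool_pos"], o["orientation"])
E
python3 - <<'E'
from h import *
p=ctrl.snapshot("wrist"); save(p,"w3.png")
print(proj(p,[.458,.25,.047]),proj(p,[.458,.25,0]))
for c in ctrl.cut_out(p,"vial")[:2]:
    ys,xs=np.nonzero(c["pixels"]); print(c["conf"],len(xs),xs.min(),xs.max(),ys.min(),ys.max())
    uv=np.array(c["xy"])*[640,480]; print(uv,at(p,uv,.03))
im=p["color"]; u,v=proj(p,[.458,.25,.03])[0].astype(int); u=max(u,100); v=max(v,75)
cv2.imwrite("pics/w3c.png",cv2.resize(im[v-75:v+75,u-100:u+100],None,fx=4,fy=4)[:,:,::-1]); print(u,v)
to(.458,.25,.079,-84.9)
E
```

```text
[[322.74494466 168.33273258]] [[322.57394406 162.64735605]]
0.93 711 309 337 152 181
[323.968 165.6  ] [0.45708107 0.2495565  0.03      ]
322 166
shares [0.0492 0.0034 0.217 ] turn 0.0018 [0.457  0.2893 0.2526] [-1.79968998e+02  3.31741224e-02 -8.47344020e+01]
```

View pics/w3c.png

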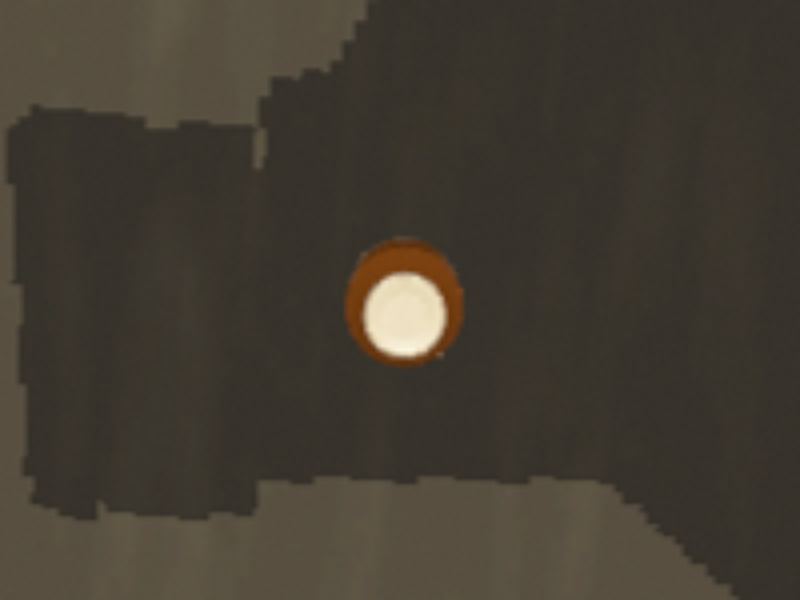

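The vial is at about (0.458,0.2495); its cap sits at (323,169) in the full picture, matching the estimate. Now I'll grasp it.

send_rows:
  deltas:
    - [[0.025,0.0017,0.01],0]
    - [[0.0497,0.0034,0.03],0.002]
    - [[0.0497,0.0034,0.06],0.002]
    - [[0.0497,0.0034,0.09],0.002]
    - [[0.0497,0.0034,0.12],0.002]

```text
clock: 4.93
tool_pos: [0.4581, 0.2495, 0.1561]
orientation: [-179.9, 0.1, -84.9]
force: [-0.4, -0.0, -0.3]
opening: 0.0876
gripper_force: 0.0
```

send_rows:
  deltas:
    - [[0,0,0.03],0]
    - [[0,0,0.06],0]
    - [[0,0,0.08],0]
    - [[0,0,0.097],0]
    - [[0,0,0.097],0]

```text
clock: 5.35
tool_pos: [0.4569, 0.2487, 0.0763]
orientation: [179.8, -0.2, -84.9]
force: [0.1, -0.3, -0.2]
opening: 0.0876
gripper_force: 0.0
```

send_rows:
  deltas:
    - [[0,0,0],0]
    - [[0,0,0],0]
    - [[0,0,0],0]
    - [[0,0,0],0]
    - [[0,0,0],0]
  gripper: 0

```text
clock: 5.77
tool_pos: [0.4581, 0.2506, 0.0794]
orientation: [-179.9, 0.1, -84.8]
force: [0.3, -0.1, 0.7]
opening: 0.06
gripper_force: 0.0
```

send_rows:
  deltas:
    - [[0,0,0],0]
    - [[0,0,0],0]
    - [[0,0,0],0]
    - [[0,0,0],0]
    - [[0,0,0],0]

```text
clock: 6.18
tool_pos: [0.4578, 0.2503, 0.0786]
orientation: [180.0, -0.0, -84.8]
force: [-0.2, 0.2, -0.3]
opening: 0.0264
gripper_force: 0.0
```

send_rows:
  deltas:
    - [[0,0,0],0]
    - [[0,0,0],0]
    - [[0,0,0],0]
    - [[0,0,0],0]
    - [[0,0,0],0]

```text
clock: 6.6
tool_pos: [0.4578, 0.2503, 0.0785]
orientation: [180.0, -0.0, -84.8]
force: [-0.1, 0.3, -0.3]
opening: 0.0214
gripper_force: 30.0
```

send_rows:
  deltas:
    - [[0,0,-0.015],0]
    - [[0,0,-0.04],0]
    - [[0,0,-0.065],0]
    - [[0.02,-0.0028,-0.075],0]
    - [[0.05,-0.007,-0.075],0]

```text
clock: 7.02
tool_pos: [0.4682, 0.2127, 0.1409]
orientation: [-179.8, 0.2, -84.7]
force: [-0.0, 0.7, -0.8]
opening: 0.0213
gripper_force: 30.0
```

send_rows:
  deltas:
    - [[0.04,-0.0056,0],0]
    - [[0.08,-0.0112,0],0]
    - [[0.12,-0.0168,0],0]
    - [[0.16,-0.0223,0],0]
    - [[0.2,-0.0279,0],0]

```text
clock: 7.43
tool_pos: [0.5036, 0.0522, 0.1387]
orientation: [-180.0, 0.0, -84.8]
force: [0.5, 0.7, -1.1]
opening: 0.0214
gripper_force: 30.0
```

send_rows:
  deltas:
    - [[0.025,-0.0035,0],0]
    - [[0.04,-0.0055,0],0]
    - [[0.0453,-0.0063,0],0]
    - [[0.0453,-0.0063,0],0]
    - [[0.0453,-0.0063,0],0]

```text
clock: 7.85
tool_pos: [0.5119, 0.0184, 0.1385]
orientation: [-180.0, 0.0, -84.8]
force: [0.4, -0.2, 0.5]
opening: 0.0211
gripper_force: 30.0
```

Run:
```python
from h import *
s=ctrl.snapshot("scene"); w=ctrl.snapshot("wrist"); o=ctrl.get_obs(); print(o["tool_pos"],o["orientation"],o["opening"],o["gripper_force"])
u,v=proj(s,[.512,.018,.05])[0].astype(int); print(u,v,proj(s,[[.512,.018,.06],[.512,.018,.01]]))
a=cv2.resize(s["color"][v-60:v+60,u-80:u+80],(560,420),interpolation=cv2.INTER_CUBIC)
b=cv2.resize(w["color"],(240,180))
a[:180,320:]=b
cv2.imwrite("pics/p1.png",a[:,:,::-1])
save(w,"p1w.png")
to(.512,.018,.0885,-84.9)
```

```text
[0.51189806 0.01890321 0.13860187] [-1.79991566e+02  6.37647718e-03 -8.47779655e+01] 0.02132488746932107 29.99974697828293
330 241 [[330.87864487 238.26292029]
 [330.59012768 252.1014709 ]]
shares [ 0.0011 -0.      0.0626] turn 0.0014 [0.5119 0.0189 0.1386] [-1.79991566e+02  6.37647718e-03 -8.47779655e+01]
```

View pics/p1.png

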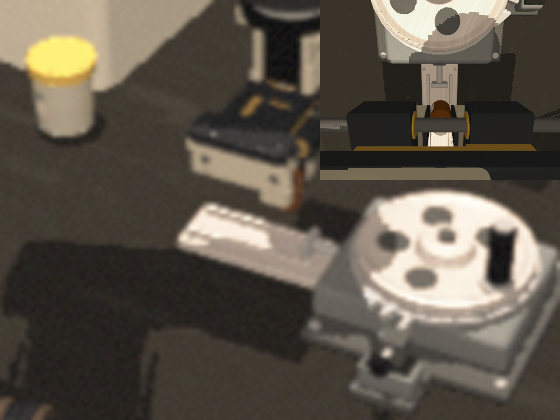

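Scene crop: the vial hangs over the lane in the gripper. The wrist inset shows the lane between the fingers. I'll check the lateral fit in a zoom.

Run:
```python
from h import *
w=ctrl.snapshot("wrist"); a=np.array([.5237,-.115]); t=np.radians(5.1); ex=np.array([np.cos(t),np.sin(t)]); ey=np.array([-np.sin(t),np.cos(t)])
im=cv2.resize(w["color"][150:400,240:400],None,fx=4,fy=4,interpolation=cv2.INTER_CUBIC)[:600].copy()
M=lambda x,y,z: np.r_[a+x*ex+y*ey,z]
for x,z in [(-.014,.018),(.014,.018),(0,.01)]:
    q=((proj(w,[M(x,y,z) for y in (.102,.19)])-[240,150])*4).astype(int); print(q.tolist())
    cv2.line(im,tuple(map(int,q[0])),tuple(map(int,q[1])),(0,255,0),1)
q=((proj(w,[M(x,.1175,.018) for x in (-.011,.011)])-[240,150])*4).astype(int);cv2.line(im,tuple(map(int,q[0])),tuple(map(int,q[1])),(255,0,0),1)
cv2.imwrite("pics/p2.png",im[:,:,::-1])
```

```text
[[424, 192], [412, 809]]
[[205, 191], [214, 808]]
[[315, 181], [313, 780]]
```

View pics/p2.png

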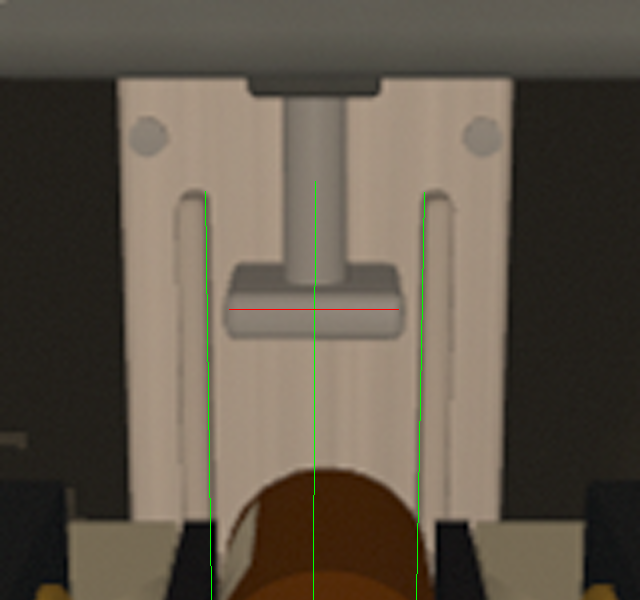

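The model overlay fits to under a millimetre: the wall starts and inner faces lie on the green lines. Lowering the vial.

send_rows:
  deltas:
    - [[0.0003,0,0.012],0]
    - [[0.0003,0,0.03],0]
    - [[0.0003,0,0.045],0]
    - [[0.0003,0,0.055],0]
    - [[0.0003,0,0.06],0]

```text
clock: 8.42
tool_pos: [0.5112, 0.0179, 0.089]
orientation: [179.9, -0.0, -84.8]
force: [-0.4, -0.3, -0.5]
opening: 0.0215
gripper_force: 30.0
```

send_rows:
  deltas:
    - [[0,0,0.0005],0]
    - [[0,0,0.001],0]
    - [[0,0,0.0015],0]
    - [[0,0,0.002],0]
    - [[0,0,0.0022],0]

```text
clock: 8.83
tool_pos: [0.5122, 0.0178, 0.0892]
orientation: [-179.9, 0.0, -84.8]
force: [0.1, -0.3, 1.5]
opening: 0.0213
gripper_force: 30.0
```

send_rows:
  deltas:
    - [[0,0,0],0]
    - [[0,0,0],0]
    - [[0,0,0],0]
    - [[0,0,0],0]
    - [[0,0,0],0]

```text
clock: 9.25
tool_pos: [0.512, 0.0177, 0.0889]
orientation: [-180.0, 0.0, -84.8]
force: [-0.2, 1.1, -0.1]
opening: 0.021
gripper_force: 30.0
```

send_rows:
  deltas:
    - [[0,0,0.0003],0]
    - [[0,0,0.0006],0]
    - [[0,0,0.0008],0]
    - [[0,0,0.0008],0]
    - [[0,0,0.0008],0]

```text
clock: 9.67
tool_pos: [0.512, 0.0177, 0.0885]
orientation: [-180.0, -0.0, -84.8]
force: [-1.7, 0.9, 5.7]
opening: 0.0211
gripper_force: 30.0
```

send_rows:
  deltas:
    - [[0,0,0],0]
    - [[0,0,0],0]
    - [[0,0,0],0]
    - [[0,0,0],0]
    - [[0,0,0],0]

```text
clock: 10.08
tool_pos: [0.512, 0.0177, 0.0885]
orientation: [-180.0, -0.0, -84.8]
force: [-1.8, 0.6, 5.7]
opening: 0.0213
gripper_force: 30.0
```

send_rows:
  deltas:
    - [[0,0,0],0]
    - [[0,0,0],0]
    - [[0,0,0],0]
    - [[0,0,0],0]
    - [[0,0,0],0]
  gripper: 0.5

```text
clock: 10.5
tool_pos: [0.5119, 0.0177, 0.088]
orientation: [180.0, -0.0, -84.8]
force: [0.2, -0.3, 0.0]
opening: 0.0427
gripper_force: 0.0
```

send_rows:
  deltas:
    - [[0,0,0],0]
    - [[0,0,0],0]
    - [[0,0,-0.01],0]
    - [[0,0,-0.03],0]
    - [[0,0,-0.05],0]

```text
clock: 10.92
tool_pos: [0.5116, 0.0176, 0.1286]
orientation: [179.9, -0.0, -84.8]
force: [0.3, 1.2, 0.5]
opening: 0.0438
gripper_force: 0.0
```

send_rows:
  deltas:
    - [[0,0,-0.03],0]
    - [[0,0,-0.07],0]
    - [[0,0,-0.11],0]
    - [[0,0,-0.13],0]
    - [[0,0,-0.13],0]

```text
clock: 11.33
tool_pos: [0.5138, 0.0182, 0.2372]
orientation: [-179.6, 0.1, -84.8]
force: [-0.2, -0.4, 0.2]
opening: 0.0441
gripper_force: 0.0
```

Run:
```python
from h import *
w=ctrl.snapshot("wrist"); save(w,"p3.png")
a=np.array([.5237,-.115]); t=np.radians(5.1); ex=np.array([np.cos(t),np.sin(t)]); ey=np.array([-np.sin(t),np.cos(t)])
for c in ctrl.cut_out(w,"vial")[:1]:
    ys,xs=np.nonzero(c["pixels"]); print(c["conf"],xs.min(),xs.max(),ys.min(),ys.max())
    uv=np.array(c["xy"])*[640,480]; P=at(w,uv,.035)[:2]-a; print(uv,P@ex,P@ey)
print(proj(w,np.r_[a+.133*ey,.035]), proj(w,np.r_[a,.074]))
to(.5048,-.165,.25,-84.9)
```

```text
0.93 311 341 203 240
[328.192 219.888] -0.0030101165420929545 0.1309178823788052
[[323.97823535 222.69841809]] [[325.13296295   1.31173794]]
shares [ 0.2268  0.0294 -0.0211] turn 0.0006 [0.512  0.0178 0.2333] [-1.79879760e+02  5.28553404e-02 -8.48444068e+01]
```

View pics/p3.png

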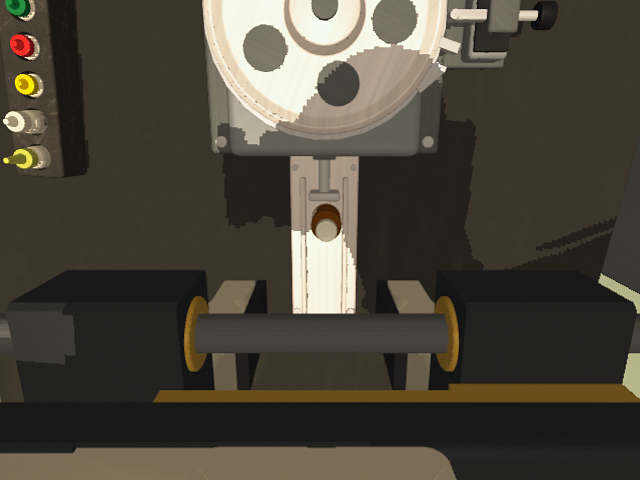

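The vial stands upright between the walls just in front of the pusher, at (326,222) with the pusher bar at (323,196). Now the handle.

send_rows:
  deltas:
    - [[0.03,0.004,-0.021],0]
    - [[0.07,0.009,-0.021],0]
    - [[0.11,0.0145,-0.021],0]
    - [[0.15,0.02,-0.021],0]
    - [[0.19,0.025,-0.021],0]

```text
clock: 11.85
tool_pos: [0.5047, -0.1367, 0.2479]
orientation: [179.9, 0.0, -84.8]
force: [0.8, 0.1, -0.4]
opening: 0.0438
gripper_force: 0.0
```

send_rows:
  deltas:
    - [[0.025,0.003,0],0]
    - [[0.038,0.0044,0],0]
    - [[0.038,0.0044,0],0]
    - [[0.038,0.0044,0],0]
    - [[0.038,0.0044,0],0]

```text
clock: 12.27
tool_pos: [0.5047, -0.1654, 0.2484]
orientation: [179.9, 0.0, -84.8]
force: [0.5, -1.4, -0.1]
opening: 0.0439
gripper_force: 0.0
```

Run:
```python
from h import *
to(.505,-.166,.147,-84.9)
T=ctrl.snapshot("top"); print(proj(T,[.507,-.168,.117]))
```

```text
shares [ 0.0008 -0.0004  0.1268] turn 0.0008 [ 0.5047 -0.1654  0.2484] [ 1.79943463e+02  1.54133348e-02 -8.48312232e+01]
[[399.13708371 226.39545208]]
```

send_rows:
  deltas:
    - [[0.0005,0,0.03],0]
    - [[0.0005,0,0.06],0]
    - [[0.0005,0,0.09],0]
    - [[0.0005,0,0.115],0]
    - [[0.0005,0,0.127],0]

```text
clock: 12.73
tool_pos: [0.5039, -0.1653, 0.145]
orientation: [179.8, 0.0, -84.8]
force: [-1.1, 0.3, 0.5]
opening: 0.0439
gripper_force: 0.0
```

send_rows:
  deltas:
    - [[0,0,0],0]
    - [[0,0,0],0]
    - [[0,0,0],0]
    - [[0,0,0],0]
    - [[0,0,0],0]
  gripper: 0

```text
clock: 13.15
tool_pos: [0.506, -0.1663, 0.1488]
orientation: [-179.8, -0.0, -84.8]
force: [0.4, 1.5, 2.7]
opening: 0.0205
gripper_force: 30.0
```

send_rows:
  deltas:
    - [[0,0,0],0]
    - [[0,0,0],0]
    - [[0,0,0],0]
    - [[0,0,0],0]
    - [[0,0,0],0]

```text
clock: 13.57
tool_pos: [0.5061, -0.1663, 0.1487]
orientation: [-179.8, -0.0, -84.8]
force: [-0.2, 3.6, 5.8]
opening: 0.0201
gripper_force: 30.0
```

```bash
cat > circ.py <<'E'
from h import *
a=np.array([.5237,-.115]); t=np.radians(5.1); ex=np.array([np.cos(t),np.sin(t)]); ey=np.array([-np.sin(t),np.cos(t)])
def rep():
    o=ctrl.get_obs(); P=np.array(o["tool_pos"][:2])-a; x,y=P@ex,P@ey; F=np.array(o["force"])
    th=np.arctan2(-x,-y)%(2*np.pi); rad=np.array([x,y])/np.hypot(x,y); tan=np.array([-np.cos(th),np.sin(th)])
    f=np.array([F[:2]@ex,F[:2]@ey])
    print("th",th.round(4),"r",np.hypot(x,y).round(4),"xy",x.round(4),y.round(4),"Frad",(f@rad).round(2),"Ftan",(f@tan).round(2),"Fm",f.round(1),"Fz",F[2].round(1),"t",o["clock"],"op",o["opening"],o["orientation"])
    return o,th
def arc(p0,yaw,ths,r=.055,c=(0,0)):
    # cumulative shares from commanded pos p0 (world xy)
    tx=np.array([np.cos(yaw),np.sin(yaw)]); ty=np.array([np.sin(yaw),-np.cos(yaw)])
    for th in ths:
        w=a+(c[0]-r*np.sin(th))*ex+(c[1]-r*np.cos(th))*ey-p0
        print(round(th,3),[round(float(w@tx/.8),4),round(float(w@ty/.8),4)])
E
python3 - <<'E'
from circ import *
o,th=rep()
E
```

```text
th 0.4197 r 0.0543 xy -0.0221 -0.0496 Frad -3.32 Ftan 1.38 Fm [0.1 3.6] Fz 5.8 t 13.5667 op 0.02010216399700875 [-1.79832556e+02 -2.04518178e-02 -8.48137469e+01]
```

Run:
```python
from circ import *
arc(np.array([.5054,-.166]),np.radians(-84.8),np.arange(.5,1.01,.1),.055,(0,.0008))
```

```text
0.5 [-0.0021, 0.0045]
0.6 [-0.0057, 0.0104]
0.7 [-0.0099, 0.0158]
0.8 [-0.0146, 0.0208]
0.9 [-0.0198, 0.0254]
1.0 [-0.0254, 0.0294]
```

send_rows:
  deltas:
    - [[-0.0021,0.0045,-0.001],0]
    - [[-0.0057,0.0104,-0.0018],0]
    - [[-0.0099,0.0158,-0.0018],0]
    - [[-0.0146,0.0208,-0.0018],0]
    - [[-0.0198,0.0254,-0.0018],0]

```text
clock: 13.98
tool_pos: [0.4842, -0.1518, 0.1489]
orientation: [-179.8, 0.0, -84.8]
force: [7.6, 4.0, -7.6]
opening: 0.0204
gripper_force: 30.0
```

send_rows:
  deltas:
    - [[0,0,0],0]
    - [[0,0,0],0]
    - [[0,0,0],0]
    - [[0,0,0],0]
    - [[0,0,0],0]

```text
clock: 14.4
tool_pos: [0.4841, -0.1516, 0.1488]
orientation: [-179.9, 0.1, -84.8]
force: [5.0, 5.4, -3.8]
opening: 0.0203
gripper_force: 30.0
```

Run:
```python
from circ import *
o,th=rep(); print(o["tool_pos"])
p=a-.055*np.sin(.9)*ex+(.0008-.055*np.cos(.9))*ey; print("cmd est",p)
arc(p,np.radians(-84.8),np.arange(1.03,2.3,.13),.055,(0,.0008))
```

```text
th 0.9135 r 0.054 xy -0.0427 -0.033 Frad -7.32 Ftan 0.62 Fm [5.4 5. ] Fz -3.8 t 14.4 op 0.02028787121890539 [-1.79857616e+02  5.26535693e-02 -8.48397934e+01]
[ 0.48408186 -0.15163629  0.14882483]
cmd est [ 0.48375563 -0.1520862 ]
1.03 [-0.0074, 0.0051]
1.16 [-0.0153, 0.0091]
1.29 [-0.0237, 0.0122]
1.42 [-0.0324, 0.0141]
1.55 [-0.0413, 0.0148]
1.68 [-0.0503, 0.0144]
1.81 [-0.059, 0.0128]
1.94 [-0.0676, 0.0101]
2.07 [-0.0757, 0.0064]
2.2 [-0.0832, 0.0016]
```

Run:
```python
from circ import *
p=a-.0433*ex-.0335*ey
arc(p,np.radians(-84.8),np.arange(1.04,1.6,.13),.055,(.001,.0003))
p=a+(.001-.055*np.sin(1.56))*ex+(.0003-.055*np.cos(1.56))*ey
arc(p,np.radians(-84.8),np.arange(1.69,2.3,.13),.055,(.001,.0003))
```

```text
1.04 [-0.0075, 0.0039]
1.17 [-0.0154, 0.0079]
1.3 [-0.0239, 0.0108]
1.43 [-0.0326, 0.0126]
1.56 [-0.0415, 0.0133]
1.69 [-0.0089, -0.0005]
1.82 [-0.0177, -0.0022]
1.95 [-0.0262, -0.0049]
2.08 [-0.0342, -0.0088]
2.21 [-0.0417, -0.0136]
```

send_rows:
  deltas:
    - [[-0.0075,0.0039,0.0007],0]
    - [[-0.0154,0.0079,0.0007],0]
    - [[-0.0239,0.0108,0.0007],0]
    - [[-0.0326,0.0126,0.0007],0]
    - [[-0.0415,0.0133,0.0007],0]

```text
clock: 14.82
tool_pos: [0.4703, -0.12, 0.1488]
orientation: [-179.8, -0.0, -84.8]
force: [7.5, -3.8, -2.1]
opening: 0.0205
gripper_force: 30.0
```

Run:
```python
from circ import *
rep()
```

```text
th 1.5658 r 0.0537 xy -0.0537 -0.0003 Frad -7.11 Ftan -4.52 Fm [ 7.1 -4.5] Fz -2.1 t 14.8167 op 0.02046523531121543 [-1.79847698e+02 -2.88488015e-02 -8.48233254e+01]
```

send_rows:
  deltas:
    - [[-0.0089,-0.0005,0],0]
    - [[-0.0177,-0.0022,0],0]
    - [[-0.0262,-0.0049,0],0]
    - [[-0.0342,-0.0088,0],0]
    - [[-0.0417,-0.0136,0],0]

```text
clock: 15.23
tool_pos: [0.4776, -0.0865, 0.1487]
orientation: [-179.9, -0.1, -84.8]
force: [6.1, -8.8, -0.5]
opening: 0.0203
gripper_force: 30.0
```

send_rows:
  deltas:
    - [[0,0,0],0]
    - [[0,0,0],0]
    - [[0,0,0],0]
    - [[0,0,0],0]
    - [[0,0,0],0]

```text
clock: 15.65
tool_pos: [0.4781, -0.0859, 0.1488]
orientation: [-179.9, -0.0, -84.8]
force: [5.8, -1.2, -1.1]
opening: 0.0204
gripper_force: 30.0
```

Run:
```python
from circ import *
rep()
```

```text
th 2.228 r 0.054 xy -0.0428 0.033 Frad -5.57 Ftan 2.12 Fm [ 5.7 -1.7] Fz -1.1 t 15.65 op 0.020432576457692624 [-1.79863087e+02 -9.56796725e-03 -8.48137460e+01]
```

Run:
```python
from circ import *
c=(.0013,.0001)
p=a-.0437*ex+.0333*ey
for k in range(3):
    th=2.23+.65*k; arc(p,np.radians(-84.8),th+.13*np.arange(1,6),.055,c); th+=.65
    p=a+(c[0]-.055*np.sin(th))*ex+(c[1]-.055*np.cos(th))*ey
```

```text
2.36 [-0.0073, -0.0078]
2.49 [-0.0131, -0.0146]
2.62 [-0.0181, -0.022]
2.75 [-0.022, -0.03]
2.88 [-0.0248, -0.0385]
3.01 [-0.0017, -0.0088]
3.14 [-0.0023, -0.0177]
3.27 [-0.0017, -0.0266]
3.4 [0.0, -0.0353]
3.53 [0.0029, -0.0438]
3.66 [0.0039, -0.008]
3.79 [0.0089, -0.0155]
3.92 [0.0147, -0.0222]
4.05 [0.0214, -0.0281]
4.18 [0.0288, -0.0331]
```

send_rows:
  deltas:
    - [[-0.0073,-0.0078,0],0]
    - [[-0.0131,-0.0146,0],0]
    - [[-0.0181,-0.022,0],0]
    - [[-0.022,-0.03,0],0]
    - [[-0.0248,-0.0385,0],0]

```text
clock: 16.07
tool_pos: [0.5043, -0.064, 0.1486]
orientation: [179.8, -0.0, -84.9]
force: [-6.3, -1.2, 10.1]
opening: 0.0204
gripper_force: 30.0
```

send_rows:
  deltas:
    - [[-0.0017,-0.0088,0],0]
    - [[-0.0023,-0.0177,0],0]
    - [[-0.0017,-0.0266,0],0]
    - [[0,-0.0353,0],0]
    - [[0.0029,-0.0438,0],0]

```text
clock: 16.48
tool_pos: [0.5406, -0.062, 0.1487]
orientation: [179.9, 0.1, -84.8]
force: [-2.1, 4.9, 7.3]
opening: 0.0197
gripper_force: 30.0
```

send_rows:
  deltas:
    - [[0,0,0],0]
    - [[0,0,0],0]
    - [[0,0,0],0]
    - [[0,0,0],0]
    - [[0,0,0],0]

```text
clock: 16.9
tool_pos: [0.5419, -0.0624, 0.1487]
orientation: [-179.9, 0.0, -84.8]
force: [3.6, 3.9, 4.8]
opening: 0.0202
gripper_force: 30.0
```

Run:
```python
from circ import *
rep()
```

```text
th 3.5639 r 0.0556 xy 0.0228 0.0507 Frad 4.84 Ftan 2.11 Fm [3.9 3.6] Fz 4.8 t 16.9 op 0.02020295667649257 [-1.79908026e+02  1.59009248e-02 -8.48204597e+01]
```

Run:
```python
from circ import *
c=(.0013,.0002)
p=a+.0222*ex+.0502*ey
for k in range(2):
    th=3.54+.65*k; arc(p,np.radians(-84.8),th+.13*np.arange(1,6),.055,c); th+=.65
    p=a+(c[0]-.055*np.sin(th))*ex+(c[1]-.055*np.cos(th))*ey
```

```text
3.67 [0.0031, -0.0085]
3.8 [0.0081, -0.0159]
3.93 [0.0141, -0.0226]
4.06 [0.0208, -0.0285]
4.19 [0.0283, -0.0334]
4.32 [0.008, -0.0039]
4.45 [0.0165, -0.0068]
4.58 [0.0252, -0.0085]
4.71 [0.0342, -0.0091]
4.84 [0.0431, -0.0085]
```

send_rows:
  deltas:
    - [[0.0031,-0.0085,-0.0005],0]
    - [[0.0081,-0.0159,-0.0005],0]
    - [[0.0141,-0.0226,-0.0005],0]
    - [[0.0208,-0.0285,-0.0005],0]
    - [[0.0283,-0.0334,-0.0005],0]

```text
clock: 17.32
tool_pos: [0.5701, -0.0828, 0.1487]
orientation: [180.0, 0.0, -84.8]
force: [1.4, 4.2, 6.2]
opening: 0.0205
gripper_force: 30.0
```

send_rows:
  deltas:
    - [[0.008,-0.0039,0],0]
    - [[0.0165,-0.0068,0],0]
    - [[0.0252,-0.0085,0],0]
    - [[0.0342,-0.0091,0],0]
    - [[0.0431,-0.0085,0],0]

```text
clock: 17.73
tool_pos: [0.5802, -0.1174, 0.1487]
orientation: [-180.0, -0.0, -84.8]
force: [2.5, 0.7, 5.1]
opening: 0.0204
gripper_force: 30.0
```

send_rows:
  deltas:
    - [[0,0,0],0]
    - [[0,0,0],0]
    - [[0,0,0],0]
    - [[0,0,0],0]
    - [[0,0,0],0]

```text
clock: 18.15
tool_pos: [0.5801, -0.118, 0.1488]
orientation: [-180.0, -0.1, -84.9]
force: [4.5, -2.4, 3.4]
opening: 0.0203
gripper_force: 30.0
```

Run:
```python
from circ import *
rep()
```

```text
th 4.8538 r 0.0565 xy 0.0559 -0.008 Frad 4.65 Ftan 2.19 Fm [ 4.3 -2.8] Fz 3.4 t 18.15 op 0.02034119053453402 [-1.79987683e+02 -6.54173248e-02 -8.48567852e+01]
```

Run:
```python
from circ import *
c=(.0015,.0002); C=lambda th: a+(c[0]-.055*np.sin(th))*ex+(c[1]-.055*np.cos(th))*ey
arc(a+.0553*ex-.0076*ey,np.radians(-84.8),4.85+.11*np.arange(1,6),.055,c)
arc(C(5.4),np.radians(-84.8),5.4+.07*np.arange(1,6),.055,c)
```

```text
4.96 [0.0071, 0.0006]
5.07 [0.0143, 0.0029]
5.18 [0.0212, 0.0059]
5.29 [0.0278, 0.0097]
5.4 [0.0339, 0.0142]
5.47 [0.0036, 0.0032]
5.54 [0.007, 0.0066]
5.61 [0.0101, 0.0103]
5.68 [0.013, 0.0142]
5.75 [0.0155, 0.0182]
```

send_rows:
  deltas:
    - [[0.0071,0.0006,-0.0004],0]
    - [[0.0143,0.0029,-0.0004],0]
    - [[0.0212,0.0059,-0.0004],0]
    - [[0.0278,0.0097,-0.0004],0]
    - [[0.0339,0.0142,-0.0004],0]

```text
clock: 18.57
tool_pos: [0.5708, -0.1456, 0.1488]
orientation: [180.0, -0.0, -84.9]
force: [3.3, -0.7, 1.4]
opening: 0.0203
gripper_force: 30.0
```

send_rows:
  deltas:
    - [[0.0036,0.0032,0],0]
    - [[0.007,0.0066,0],0]
    - [[0.0101,0.0103,0],0]
    - [[0.013,0.0142,0],0]
    - [[0.0155,0.0182,0],0]

```text
clock: 18.98
tool_pos: [0.5576, -0.1589, 0.1488]
orientation: [-180.0, -0.0, -84.8]
force: [4.9, -3.9, -1.5]
opening: 0.0204
gripper_force: 30.0
```

Run:
```python
from circ import *
rep()
```

```text
th 5.7151 r 0.0555 xy 0.0299 -0.0468 Frad 6.1 Ftan -1.49 Fm [ 4.5 -4.3] Fz -1.5 t 18.9833 op 0.020389957583462983 [-1.79998957e+02 -2.30712921e-02 -8.48387385e+01]
```

send_rows:
  deltas:
    - [[0,0,0],0]
    - [[0,0,0],0]
    - [[0,0,0],0]
    - [[0,0,0],0]
    - [[0,0,0],0]

```text
clock: 19.4
tool_pos: [0.5571, -0.1593, 0.1488]
orientation: [179.9, -0.0, -84.8]
force: [2.4, -5.4, -0.1]
opening: 0.02
gripper_force: 30.0
```

Run:
```python
from circ import *
rep()
```

```text
th 5.7252 r 0.0555 xy 0.0294 -0.0471 Frad 5.76 Ftan 1.4 Fm [ 1.9 -5.6] Fz -0.1 t 19.4 op 0.019973860272730008 [ 1.79926174e+02 -4.91172236e-02 -8.48388079e+01]
```

Run:
```python
from circ import *
c=(.0015,.0001); C=lambda th: a+(c[0]-.055*np.sin(th))*ex+(c[1]-.055*np.cos(th))*ey
arc(a+.0291*ex-.0463*ey,np.radians(-84.8),[5.8,5.86,5.92,5.98,6.03],.055,c)
for t0 in np.arange(6.03,6.5,.04): arc(C(t0),np.radians(-84.8),[t0+.04],.055,c)
```

```text
5.8 [0.0029, 0.0026]
5.86 [0.0047, 0.0063]
5.92 [0.0062, 0.0101]
5.98 [0.0076, 0.014]
6.03 [0.0085, 0.0173]
6.07 [0.0006, 0.0027]
6.11 [0.0005, 0.0027]
6.15 [0.0004, 0.0027]
6.19 [0.0003, 0.0027]
6.23 [0.0002, 0.0027]
6.27 [0.0001, 0.0027]
6.31 [-0.0, 0.0027]
6.35 [-0.0001, 0.0027]
6.39 [-0.0002, 0.0027]
6.43 [-0.0004, 0.0027]
6.47 [-0.0005, 0.0027]
6.51 [-0.0006, 0.0027]
```

send_rows:
  deltas:
    - [[0.0029,0.0026,0],0]
    - [[0.0047,0.0063,0],0]
    - [[0.0062,0.0101,0],0]
    - [[0.0076,0.014,0],0]
    - [[0.0085,0.0173,0],0]

```text
clock: 19.82
tool_pos: [0.5439, -0.1665, 0.1488]
orientation: [180.0, 0.0, -84.8]
force: [2.4, -0.4, 0.3]
opening: 0.0205
gripper_force: 30.0
```

```bash
sed -i 's/^a=np.array.*; t=/a0=np.array([.5237,-.115]); t=/; s/^def rep/a=a0\ndef rep/' circ.py
python3 - <<'E'
from circ import *
rep()
E
```

```text
th 5.9987 r 0.0553 xy 0.0155 -0.0531 Frad 1.23 Ftan -2.05 Fm [ 2.3 -0.6] Fz 0.3 t 19.8167 op 0.020490274332333646 [ 1.79961003e+02  1.30915628e-02 -8.48460589e+01]
```

send_rows:
  deltas:
    - [[0.0001,0.0006,0],0]
    - [[0.0002,0.0011,0],0]
    - [[0.0004,0.0016,0],0]
    - [[0.0005,0.0022,0],0]
    - [[0.0006,0.0027,0],0]

```text
clock: 20.23
tool_pos: [0.5425, -0.167, 0.1488]
orientation: [180.0, 0.0, -84.8]
force: [1.1, -0.5, -0.2]
opening: 0.0204
gripper_force: 30.0
```

Run:
```python
from circ import *
rep()
```

```text
th 6.0254 r 0.0552 xy 0.0141 -0.0534 Frad 0.83 Ftan -0.84 Fm [ 1.  -0.6] Fz -0.2 t 20.2333 op 0.020372504834408212 [ 1.79985876e+02  5.86507910e-03 -8.48303977e+01]
```

send_rows:
  deltas:
    - [[0.0001,0.0006,0],0]
    - [[0.0002,0.0011,0],0]
    - [[0.0003,0.0016,0],0]
    - [[0.0004,0.0022,0],0]
    - [[0.0005,0.0027,0],0]

```text
clock: 20.65
tool_pos: [0.5405, -0.1676, 0.1488]
orientation: [-180.0, 0.0, -84.8]
force: [3.3, -0.2, -2.4]
opening: 0.0202
gripper_force: 30.0
```

Run:
```python
from circ import *
rep()
```

```text
th 6.0637 r 0.0552 xy 0.012 -0.0539 Frad 1.23 Ftan -3.06 Fm [ 3.3 -0.5] Fz -2.4 t 20.65 op 0.020173808345719284 [-1.79994748e+02  5.95532459e-03 -8.48386630e+01]
```

send_rows:
  deltas:
    - [[0.0001,0.0006,0],0]
    - [[0.0002,0.0011,0],0]
    - [[0.0002,0.0016,0],0]
    - [[0.0003,0.0022,0],0]
    - [[0.0004,0.0027,0],0]

```text
clock: 21.07
tool_pos: [0.5382, -0.1681, 0.1488]
orientation: [180.0, 0.0, -84.8]
force: [3.2, 0.6, -3.7]
opening: 0.0203
gripper_force: 30.0
```

send_rows:
  deltas:
    - [[0.0001,0.0006,0],0]
    - [[0.0001,0.0011,0],0]
    - [[0.0002,0.0016,0],0]
    - [[0.0002,0.0022,0],0]
    - [[0.0003,0.0027,0],0]

```text
clock: 21.48
tool_pos: [0.5361, -0.1686, 0.1489]
orientation: [180.0, 0.0, -84.8]
force: [3.3, -0.7, -4.9]
opening: 0.0202
gripper_force: 30.0
```

send_rows:
  deltas:
    - [[0.0001,0.0006,0.0003],0]
    - [[0.0001,0.0011,0.0005],0]
    - [[0.0002,0.0016,0.0005],0]
    - [[0.0002,0.0022,0.0005],0]
    - [[0.0002,0.0027,0.0005],0]

```text
clock: 21.9
tool_pos: [0.5342, -0.169, 0.1488]
orientation: [-180.0, -0.0, -84.8]
force: [3.4, 0.7, -1.4]
opening: 0.0204
gripper_force: 30.0
```

send_rows:
  deltas:
    - [[0,0.0006,0],0]
    - [[0,0.0011,0],0]
    - [[0.0001,0.0016,0],0]
    - [[0.0001,0.0022,0],0]
    - [[0.0001,0.0027,0],0]

```text
clock: 22.32
tool_pos: [0.5321, -0.1693, 0.1488]
orientation: [-180.0, -0.0, -84.8]
force: [3.6, -0.1, -0.2]
opening: 0.0203
gripper_force: 30.0
```

send_rows:
  deltas:
    - [[0,0.0006,0],0]
    - [[0,0.0011,0],0]
    - [[0,0.0016,0],0]
    - [[0,0.0022,0],0]
    - [[0,0.0027,0],0]

```text
clock: 22.73
tool_pos: [0.5299, -0.1695, 0.1488]
orientation: [-180.0, -0.0, -84.8]
force: [3.7, 0.2, 1.3]
opening: 0.0205
gripper_force: 30.0
```

send_rows:
  deltas:
    - [[0,0.0006,0],0]
    - [[0,0.0011,0],0]
    - [[-0.0001,0.0016,0],0]
    - [[-0.0001,0.0022,0],0]
    - [[-0.0001,0.0027,0],0]

```text
clock: 23.15
tool_pos: [0.5275, -0.1696, 0.1487]
orientation: [-180.0, -0.0, -84.8]
force: [2.1, -0.2, 4.6]
opening: 0.0201
gripper_force: 30.0
```

send_rows:
  deltas:
    - [[0,0.0004,-0.0003],0]
    - [[0,0.0008,-0.0005],0]
    - [[-0.0001,0.0012,-0.0005],0]
    - [[-0.0001,0.0016,-0.0005],0]
    - [[-0.0002,0.002,-0.0005],0]

```text
clock: 23.57
tool_pos: [0.5255, -0.1696, 0.1488]
orientation: [179.9, 0.0, -84.8]
force: [1.1, -1.5, 2.8]
opening: 0.0201
gripper_force: 30.0
```

send_rows:
  deltas:
    - [[0,0.0004,0],0]
    - [[-0.0001,0.0008,0],0]
    - [[-0.0001,0.0012,0],0]
    - [[-0.0002,0.0016,0],0]
    - [[-0.0002,0.002,0],0]

```text
clock: 23.98
tool_pos: [0.5242, -0.1695, 0.1488]
orientation: [180.0, -0.0, -84.8]
force: [1.5, -2.2, -0.0]
opening: 0.0202
gripper_force: 30.0
```

send_rows:
  deltas:
    - [[0,0.0004,0],0]
    - [[-0.0001,0.0008,0],0]
    - [[-0.0001,0.0012,0],0]
    - [[-0.0002,0.0016,0],0]
    - [[-0.0002,0.002,0],0]

```text
clock: 24.4
tool_pos: [0.5229, -0.1695, 0.1488]
orientation: [-180.0, -0.0, -84.8]
force: [4.0, -2.1, -4.0]
opening: 0.0201
gripper_force: 30.0
```

send_rows:
  deltas:
    - [[0,0.0004,0.0002],0]
    - [[-0.0001,0.0008,0.0004],0]
    - [[-0.0002,0.0012,0.0004],0]
    - [[-0.0003,0.0016,0.0004],0]
    - [[-0.0003,0.002,0.0004],0]

```text
clock: 24.82
tool_pos: [0.5222, -0.1694, 0.1489]
orientation: [-179.9, -0.0, -84.8]
force: [6.5, -3.3, -4.9]
opening: 0.0201
gripper_force: 30.0
```

send_rows:
  deltas:
    - [[0,0.0004,0.0002],0]
    - [[-0.0001,0.0008,0.0004],0]
    - [[-0.0001,0.0012,0.0005],0]
    - [[-0.0001,0.0016,0.0005],0]
    - [[-0.0002,0.002,0.0005],0]

```text
clock: 25.23
tool_pos: [0.5216, -0.1694, 0.1488]
orientation: [-179.8, -0.0, -84.8]
force: [9.4, -4.3, -5.5]
opening: 0.0201
gripper_force: 30.0
```

Run:
```python
from circ import *
rep()
```

```text
th 0.1279 r 0.0544 xy -0.0069 -0.054 Frad 3.95 Ftan -9.55 Fm [ 9.  -5.1] Fz -5.5 t 25.2333 op 0.020123845241678852 [-1.79758442e+02 -4.27249906e-02 -8.47988639e+01]
```

The catch dropped at about 6.33–6.36 (force fell from 3.7 to 1.1 N), and the force started climbing again about 2 mm further on, which is the stop. I'll bring it up to about 13 N.

send_rows:
  deltas:
    - [[0.0001,0.0005,0],0]
    - [[0.0002,0.001,0],0]
    - [[0.0002,0.0014,0],0]
    - [[0.0003,0.0018,0],0]
    - [[0.0003,0.0022,0],0]

```text
clock: 25.65
tool_pos: [0.5209, -0.1695, 0.1489]
orientation: [-179.6, -0.0, -84.8]
force: [12.3, -2.5, -9.7]
opening: 0.0202
gripper_force: 30.0
```

Run:
```python
from circ import *
rep()
```

```text
th 0.1403 r 0.0546 xy -0.0076 -0.054 Frad 1.92 Ftan -12.4 Fm [12.  -3.6] Fz -9.7 t 25.65 op 0.020198959262498907 [-1.79639732e+02 -3.53819207e-02 -8.47907136e+01]
```

send_rows:
  deltas:
    - [[0,0.0004,0.0004],0]
    - [[0,0.0006,0.0006],0]
    - [[0,0.0006,0.0006],0]
    - [[0,0.0006,0.0006],0]
    - [[0,0.0006,0.0006],0]

```text
clock: 26.07
tool_pos: [0.5209, -0.1695, 0.1488]
orientation: [-179.6, -0.0, -84.8]
force: [11.8, -1.8, -5.2]
opening: 0.02
gripper_force: 30.0
```

Run:
```python
from circ import *
rep()
```

```text
th 0.1411 r 0.0545 xy -0.0077 -0.054 Frad 1.18 Ftan -11.83 Fm [11.5 -2.8] Fz -5.2 t 26.0667 op 0.01995750565824516 [-1.79590917e+02 -4.77322509e-02 -8.47736498e+01]
```

send_rows:
  deltas:
    - [[0,0.0004,0],0]
    - [[0,0.0008,0],0]
    - [[0,0.0009,0],0]
    - [[0,0.0009,0],0]
    - [[0,0.0009,0],0]

```text
clock: 26.48
tool_pos: [0.5206, -0.1695, 0.1489]
orientation: [-179.5, -0.0, -84.8]
force: [12.8, -2.4, -6.4]
opening: 0.0203
gripper_force: 30.0
```

send_rows:
  deltas:
    - [[0,-0.001,0],0]
    - [[0,-0.002,0],0]
    - [[0,-0.0035,0],0]
    - [[0,-0.0045,0],0]
    - [[0,-0.005,0],0]

```text
clock: 26.9
tool_pos: [0.5222, -0.1695, 0.1487]
orientation: [-179.8, -0.0, -84.8]
force: [5.5, -2.4, 1.9]
opening: 0.0203
gripper_force: 30.0
```

Run:
```python
from circ import *
rep()
```

```text
th 0.1171 r 0.0545 xy -0.0064 -0.0541 Frad 2.26 Ftan -5.59 Fm [ 5.3 -2.9] Fz 1.9 t 26.9 op 0.02028993727899604 [-1.79826037e+02 -3.91508496e-02 -8.47897475e+01]
```

send_rows:
  deltas:
    - [[0,-0.0008,0],0]
    - [[0,-0.0014,0],0]
    - [[0,-0.002,0],0]
    - [[0,-0.002,0],0]
    - [[0,-0.002,0],0]

```text
clock: 27.32
tool_pos: [0.5227, -0.1695, 0.1487]
orientation: [-179.9, -0.0, -84.8]
force: [2.3, -2.1, 5.9]
opening: 0.0204
gripper_force: 30.0
```

send_rows:
  deltas:
    - [[0,0,0],0]
    - [[0,0,0],0]
    - [[0,0,0],0]
    - [[0,0,0],0]
    - [[0,0,0],0]
  gripper: 0.5

```text
clock: 27.73
tool_pos: [0.5215, -0.1693, 0.1473]
orientation: [179.9, 0.0, -84.8]
force: [-0.1, 0.4, 0.4]
opening: 0.0427
gripper_force: 0.0
```

send_rows:
  deltas:
    - [[0,0,0],0]
    - [[0,0,-0.01],0]
    - [[0,0,-0.03],0]
    - [[0,0,-0.06],0]
    - [[0,0,-0.09],0]

```text
clock: 28.15
tool_pos: [0.5217, -0.1694, 0.2206]
orientation: [179.9, 0.0, -84.8]
force: [0.2, -0.1, -0.0]
opening: 0.0437
gripper_force: 0.0
```

send_rows:
  deltas:
    - [[0,0,-0.03],0]
    - [[0,0,-0.06],0]
    - [[0,0,-0.06],0]
    - [[0,0,-0.06],0]
    - [[0,0,-0.06],0]

```text
clock: 28.57
tool_pos: [0.5218, -0.1693, 0.2678]
orientation: [-180.0, 0.0, -84.8]
force: [-0.4, 0.2, -0.6]
opening: 0.0439
gripper_force: 0.0
```

send_rows:
  deltas:
    - [[-0.05,0,0],0]
    - [[-0.1,0,0],0]
    - [[-0.15,0,0],0]
    - [[-0.2,0,0],0]
    - [[-0.23,0,0],0]

```text
clock: 28.98
tool_pos: [0.5046, 0.0164, 0.2668]
orientation: [179.9, -0.0, -84.8]
force: [0.1, -0.8, 0.3]
opening: 0.0435
gripper_force: 0.0
```

send_rows:
  deltas:
    - [[0,0,0],0]
    - [[0,0,0],0]
    - [[0,0,0],0]
    - [[0,0,0],0]
    - [[0,0,0],0]

```text
clock: 29.4
tool_pos: [0.5056, 0.0129, 0.2674]
orientation: [180.0, -0.0, -84.9]
force: [-0.2, -0.3, 0.1]
opening: 0.0438
gripper_force: 0.0
```

Run:
```python
from circ import *
a=a0+.0015*ex+.0001*ey
p=ctrl.snapshot("wrist"); save(p,"fin.png")
for c in ctrl.cut_out(p,"vial")[:1]:
    ys,xs=np.nonzero(c["pixels"]); uv=np.array(c["xy"])*[640,480]; P=at(p,uv,.035)[:2]-a; print(c["conf"],xs.min(),xs.max(),ys.min(),ys.max(),P@ex,P@ey)
print(proj(p,[np.r_[a+.171*ey,.057],np.r_[a+.171*ey,.01]]),proj(p,np.r_[a-.055*np.sin(.14)*ex-.055*np.cos(.14)*ey,.117]))
```

```text
0.76 300 327 246 283 -0.0033873351472223858 0.16978367067419395
[[308.1330392  275.16702994]
 [309.72649092 256.66545074]] [[ 317.1603336  -119.48118135]]
```

View pics/fin.png

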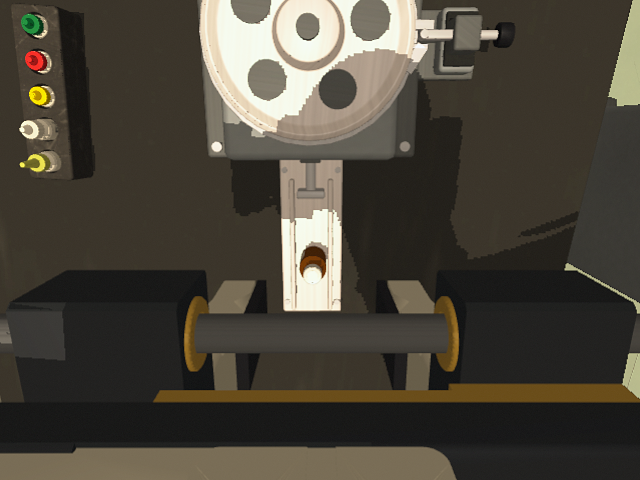

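The vial stands upright in the lane at (313,265), about y = 170 mm. The pusher is back at (311,193) and the catch plunger is in at (425,35). Handing in.

```bash
python3 -c "
from plant import ctrl
print(ctrl.close_job())"
```

```text
the job is handed in; nothing more can be done
None
```

I loaded the vial, turned the wheel one revolution until the stop tooth met the catch at about 13 N, let go of the handle and handed the job in at about 29 s; the vial stands upright near the outlet (about y = 170 mm).

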